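# Seat the pot lid, then hold the ball carrier level over the reader

### The arm

A 7-joint arm with a two-finger parallel gripper is mounted at the origin on a cart in front of the work surface, level with it; the furniture and walls round the work are solid. World frame = base frame: x ahead of the robot, y to its left, z up, the work surface at z = 0. Lengths are in m, angles in rad, forces in N, time in s.
With the tool pointing down it reaches from about 0.425 to 0.875 m from the base axis. Payload 4.7 kg.
Tool frame: the origin (TCP) lies midway between the tips of the shut fingers; the grasp point (between the pads) lies 19 mm behind it (arm.grip_point_offset is the distance from the TCP to the grasp point, in m); x points along the fingers, z is the direction in which the jaws open and shut, and the axes are right-handed (so a half turn about x gives the same grasp; the last joint's range is limited). The gripper opens to 87 mm and grips with 3 to 60 N. Pads are 19 mm wide; open, the fingers measure 117 mm over their backs; the gripper's body (75 mm by 190 mm) begins 51 mm behind the grasp point.
Start: joints at [-1.153, 0.321, -0.07, 1.45, 0.023, 1.371, -0.057], TCP at [0.255, 0.598, 0.223] pointing down, gripper open.
Joint ranges: [-2.86, 2.86], [-0.3, 2.09], [-1.38, 1.24], [0.06, 2.45], [-1.56, 4.7], [0.09, 2.05], [-2.69, 2.69]. Speed limits (rad/s): [2.57, 2.57, 3.14, 3.14, 3.14, 3.14, 3.14].

### API

Orientations are given as a unit quaternion [w, x, y, z].
In Python, from plant import arm gives the robot as it stands. The module is installed in compiled form; this text tells all that it offers.
- The arm moves only by the tool step_arm, never from a script. Its argument "increments" is a list of rows, each a list of 7 numbers: the opening, from -1 (shut) to 1 (fully open), so that 0 is half open, then the shift along the tool's x, y, z in cm, then the turn, a rotation vector about the tool's x, y, z in degrees. In form: [[fingers, dx, dy, dz, wx, wy, wz], ...]. A call has 1 to 20 rows; each row is the pose to reach, as a shift and turn from the pose measured when the call began, along the tool's axes at that moment; what a row does not reach only later rows make up. A row lasts 1/12 s, in which the tool goes at most 41.7 mm and 7.16 degrees, less where a joint would pass 70% of its speed; a pose out of reach is approached as far as the arm can. A call with a gripper value outside its range is refused whole. The fingers move at their own pace and stop on an object; "grip_force" is the grip in N (left out, the last holds). Time passes only in rows, so rows that repeat a pose let the fingers close. It gives the time, the measured TCP pose, the force and the opening at its end, in the units of the state.
- arm.state(): the state, without advancing time (a new reading comes with each control period).
- arm.get_image(name): name is "scene" or "top"; returns the picture (384x512x3 uint8, red, green, blue); there is no depth.
- arm.camera_model(name): a dict with "vfov" (degrees; the focal length in pixels is half the picture's height over the tangent of half this angle, whatever the lens; pixels are square), "cx", "cy" (the principal point, pixels), "k1" (the pictures are not rectified: a ray, as slopes to the right and down, at radius r is drawn at 1 + k1 r^2 times it, then the intrinsics apply), "R" (3x3) and "t" (3): a world point X has camera coordinates R X + t. Camera axes: x right, y down, z forward; pixel columns grow to the right and rows downward; lengths in m; the calibration is good to about 2 mm. A picture is of the moment at which its call begins. camera_model takes no time and is no camera call.
- arm.job_done(): hands the job in, once; it reports no verdict.
The state is a dict: "time_s": time; "qpos": joint angles; "dq": joint speeds; "joint_efforts": joint torques, N m; "tcp_pos": TCP position; "tool_rot": TCP orientation; "ft_force": force on the tool from outside, world axes, zero at the start; "wrist_torque": the same for the moment, N m; "opening": finger opening in m.
Only numpy, scipy, OpenCV 4.12 (cv2) and the standard library are available. Lean on these libraries where they do the work, as an engineer would, in place of code of your own. Each camera call takes 0.05 s, during which the arm holds its last target. There are 200 camera calls.

### The job

On the side trolley ahead and to the left of the robot, outside the fume hood, stands a small carrier with a grinding pot, a loose steel ball in a shallow dish and a handle. First, with the carrier still standing on the trolley, press the pot's orange lid fully home; then lift the carrier by its black grip bar, carry it smoothly and level so that the ball stays in its dish, and finish holding it level and still, centred over the round tag reader with its underside about 8 cm above the reader and nothing else touching it. Do not put it down or let go at the end, and leave the glassware and other things around alone.

Things in the scene. Friction and masses are not known exactly. Their poses are not given: they have to be found in the camera images.
- tray: The carrier: aluminium plate 160 x 90 mm on four 3 mm rubber feet (plate 3 to 9 mm above the trolley top), about 0.4 kg in all. Origin: centre of its underside (bottom of the feet). Its x runs along the long side, from the pot (-x end) to the ball dish (+x end), within about 0.25 rad of world x; z up.
- tray_grip (a point): Centre of the carrier's black grip bar, 80 mm above the bottom of the feet over the middle of the plate; same axes as the carrier. The bar runs along the carrier's x, 66 mm long, 14 mm wide (carrier's y) and 18 mm high, top at 89 mm; on two steel posts 10 mm thick, 26 mm either side of the centre, open beneath between them
- lid_top (a point): Centre of the top face of the orange press-in lid (45 mm across, 8 mm thick) on the steel pot (44 mm across), 54 mm from the grip bar's centre along the carrier's -x. Top face is 55 mm above the bottom of the feet when the lid is 0 pressed, 49 mm when fully home
- lid (a joint): How far the lid is pressed in, m: 0 = standing 6 mm proud, 0.006 = fully home against a hard stop; starts at 0 to 0.002. It slides stiffly (about 5 N) straight down and stays where it is left
- ball_center (a point): Centre of the loose steel ball, 20 mm across, 33 g, free to roll in the dish
- pocket (a point): Centre of the ball's dish, at the height of the ball's centre (19 mm above the bottom of the feet), 54 mm from the grip bar's centre along the carrier's +x. Flat floor 44 mm across, blue rim only 3.5 mm high: the ball can roll about 14 mm from the centre and jumps the rim if the carrier is tilted much or jerked
- trolley_top (a point): Centre of the grey top, 480 x 360 mm, of a fixed side trolley; the top is level with the worktop (z = 0), long side along world x. It stands outside the fume hood. The hood's side wall and corner post (x over 0.30, y under 0.31, 1.6 m high) stand close on the arm's right: with the hand tilted so that the wrist leans to -x, 20 to 40 degrees from vertical, the arm clears the post; straight down it may not
- reader_top (a point): Centre of the top face of the round tag reader, a fixed white disc 80 mm across and 16 mm high with a black face and a grey ring; z up
- flask: Bystander: conical flask, 68 x 68 x 126 mm; origin at the centre of its underside
- cork: Bystander: cork ring, 80 x 80 x 23 mm; origin at the centre of its underside
- brown_vial: Bystander: small brown vial with a black cap, 22 x 22 x 45 mm; origin at the centre of its underside
- small_beaker: Bystander: small beaker, 44 x 44 x 50 mm; origin at the centre of its underside

How it is judged:
On the way, in this order (a step that is already met when the one before it is completed fails the run):
1. the lid is pressed fully home while the carrier stands on the trolley (value of joint lid above 0.0048 m and height (world z) of tray below 0.006 m), for 0.2 s.
2. the carrier is lifted clear of the trolley in the fingers, ball in its dish (value of joint lid above 0.0048 m and distance between ball_center and pocket below 0.022 m and height (world z) of tray above 0.035 m and contact force between tray and the fingers above 1 N), for 0.2 s.
At the end, for the whole second after the job is handed in: The fingers hold the carrier still, level within 0.09 rad, within 25 mm of the reader's centre, underside 50 to 110 mm above its top, touching nothing else; lid in by over 4.8 of 6 mm; ball within 22 mm of the dish centre; bystanders within 20 mm of their starts (value of joint lid above 0.0048 m and distance between ball_center and pocket below 0.022 m and horizontal distance between tray and reader_top below 0.025 m and z of tray in the frame of reader_top between 0.05 and 0.11 m and angle between tray's own z axis and vertical below 0.09 rad and linear speed of tray below 0.02 m/s and angular speed of tray below 0.15 rad/s and contact force between tray and the fingers above 1 N and contact force between tray and reader below 0.1 N and contact force between tray and flask below 0.1 N and contact force between tray and cork below 0.1 N and contact force between tray and brown_vial below 0.1 N and contact force between tray and small_beaker below 0.1 N and distance of each of flask, cork, brown_vial, small_beaker from where it was at the start of the episode below 0.02 m); the arm keeps its last pose, push and grip.
It fails at once if the ball leaves its dish (distance between ball_center and pocket above 0.03 m).
It fails at once if the carrier is tipped beyond 0.6 rad (angle between tray's own z axis and vertical above 0.6 rad).
It fails at once if a bystander is moved by more than 30 mm or knocked over (distance of any of flask, cork, brown_vial, small_beaker from where it was at the start of the episode above 0.03 m or angle between any of flask, cork, brown_vial, small_beaker's own z axis and vertical above 0.5 rad).
It also fails if it takes over 42 s, if anything falls off the work surface, if the arm or the gripper's body presses on something with over 40 N, if the wrist force passes 120 N, or if a joint passes its speed limit or range.

## Working session

There is one attempt and no reset: what is moved stays moved. The work goes in short steps, Python scripts to look and compute and a tool call to move; the robot and the scene stay as the last step left them, time stands still between calls to the robot, and variables do not carry over. Pictures are saved under pics/ and viewed, about 8 in all and at most 12, crops included, and the job is handed in when it is done.

Besides the shell and the picture viewer there is one more tool, called after "Emit:" as name([rows], argument=value, ...), one row to a line, values as JSON. step_arm: Moves the arm, as the interface text tells. Its arguments: {"type":"object","properties":{"increments":{"type":"array"},"grip_force":{"type":"number"}},"required":["increments"]}

```bash
mkdir -p pics; cat > h.py <<'E'
import numpy as np, cv2
from plant import arm
from scipy.spatial.transform import Rotation as Rt
def K(m): 
    f=192/np.tan(np.radians(m["vfov"])/2); return f,m["cx"],m["cy"]
def ray(name,u,v):
    m=arm.camera_model(name); f,cx,cy=K(m)
    d=np.array([(u-cx)/f,(v-cy)/f]); s=d.copy()
    for _ in range(30): s=d/(1+m["k1"]*(s@s))
    R=np.array(m["R"]); return -R.T@np.array(m["t"]), R.T@np.array([*s,1])
def onz(name,u,v,z):
    o,d=ray(name,u,v); return o+d*(z-o[2])/d[2]
def proj(name,X):
    m=arm.camera_model(name); f,cx,cy=K(m); c=np.array(m["R"])@np.array(X)+np.array(m["t"])
    s=c[:2]/c[2]; s=s*(1+m["k1"]*(s@s)); return s*f+[cx,cy]
def rot(): 
    q=arm.state()["tool_rot"]; return Rt.from_quat([q[1],q[2],q[3],q[0]])
E
python3 - <<'E'
from h import *
for n in("scene","top"):
    im=arm.get_image(n); cv2.imwrite(f"pics/{n}0.png",im[...,::-1]); m=arm.camera_model(n); o,d=ray(n,256,192); print(n,m["vfov"],m["k1"],o.round(3),d.round(2))
s=arm.state(); print(s); print(rot().as_matrix().round(3))
E
```

```text
scene 48.955941759399224 0.03134979921719666 [ 0.761 -0.11   0.637] [-0.35  0.69 -0.64]
top 51.74672724952408 0.017399141156618357 [0.428 0.465 0.944] [ 0.04  0.01 -1.  ]
{'time_s': 0.1, 'qpos': array([-1.15288992,  0.32173042, -0.07008046,  1.45154193,  0.02259803,
        1.37079021, -0.05690731]), 'dq': array([ 0.00053934, -0.00242111, -0.00040978, -0.00290283, -0.00106471,
       -0.00108907,  0.00069808]), 'joint_efforts': array([ 2.67871928e-04, -4.92572629e+01, -4.05472554e-01, -3.13397491e+01,
       -6.40022568e-02,  3.94211872e-02,  5.30701482e-05]), 'tcp_pos': array([0.25525373, 0.59725425, 0.22158839]), 'tool_rot': array([ 0.58962916, -0.38993528,  0.59058517,  0.38922627]), 'ft_force': array([-0.71200402, -0.39970906,  0.14223642]), 'wrist_torque': array([ 0.05698955, -0.01236646,  0.0390494 ]), 'opening': 0.08683214793790212}
[[-0.001 -0.92   0.393]
 [-0.002  0.393  0.92 ]
 [-1.    -0.    -0.002]]
```

View pics/scene0.png

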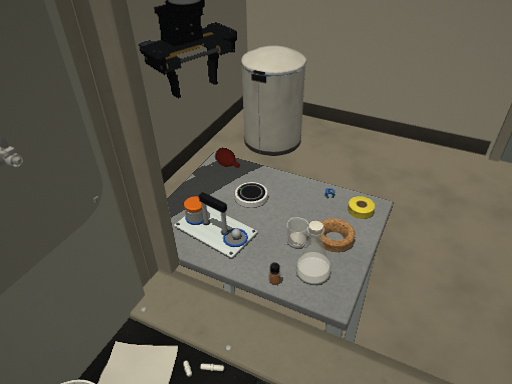

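View pics/top0.png

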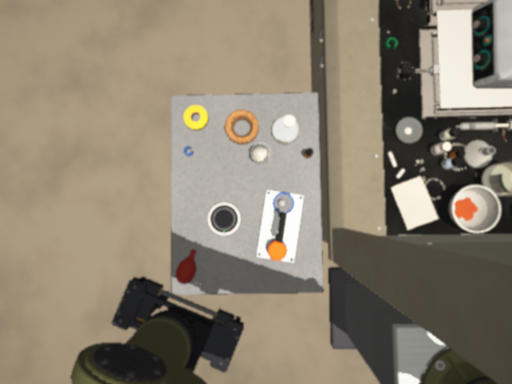

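The scene view shows the lid at (194,204), the grip at (212,202), the dish at (235,237) and the reader at (251,194). In the top view the lid is at (277,250), the dish at (284,203) and the reader at (224,219); the beaker, cork, flask and vial are all farther out in +x.

```bash
cat > meas.py <<'E'
from h import *
def blob(mask,roi):
    x0,y0,x1,y1=roi; m=np.zeros_like(mask); m[y0:y1,x0:x1]=mask[y0:y1,x0:x1]
    n,l,st,c=cv2.connectedComponentsWithStats(m); i=1+np.argmax(st[1:,4]); 
    return c[i],st[i],(l==i)
E
python3 - <<'E'
from meas import *
T=cv2.imread("pics/top0.png");S=cv2.imread("pics/scene0.png")
hT=cv2.cvtColor(T,cv2.COLOR_BGR2HSV);hS=cv2.cvtColor(S,cv2.COLOR_BGR2HSV)
org=lambda h:cv2.inRange(h,(5,180,120),(18,255,255))
c,st,_=blob(org(hT),(255,230,300,270)); lid=onz("top",*c,.054); print("lid",c,st,lid)
c,st,_=blob(org(hS),(170,190,215,230)); print("lid scene",c,st,proj("scene",lid))
blue=lambda h:cv2.inRange(h,(105,90,60),(125,255,255))
c,st,m=blob(blue(hT),(265,185,305,222)); ys,xs=np.where(m); e,_=cv2.minEnclosingCircle(np.c_[xs,ys].astype(np.float32)); print("dish",c,e,onz("top",*e,.0125)); dish=onz("top",*e,.0125)
c,st,m=blob(cv2.inRange(hT,(0,0,200),(180,60,255)),(205,200,245,240)); ys,xs=np.where(m); e,r=cv2.minEnclosingCircle(np.c_[xs,ys].astype(np.float32)); print("reader",c,e,r,onz("top",*e,.016))
# plate
m=cv2.inRange(hT,(0,0,190),(180,60,255)); m[:,:250]=0;m[:185]=0;m[265:]=0;m[:,310:]=0
p=np.column_stack(np.where(m)[::-1]).astype(np.float32); r=cv2.minAreaRect(p); print("plate",r); ctr=onz("top",*r[0],.009); print(ctr)
b=np.array([onz("top",*q,.009) for q in cv2.boxPoints(r)]); print(b)
# black bar
m=cv2.inRange(hT,(0,0,0),(180,255,60)); c,st,mm=blob(m,(265,205,300,245)); p=np.column_stack(np.where(mm)[::-1]).astype(np.float32); print("bar",c,st,cv2.minAreaRect(p),onz("top",*c,.089))
m=cv2.inRange(hS,(0,0,0),(180,255,50)); c,st,mm=blob(m,(195,190,230,216)); print("bar S",c,st)
d=dish-lid; print("yaw",np.arctan2(d[1],d[0]),np.hypot(*d[:2]))
for n,u,v,z in(("beaker",259,153,.05),("cork",241,127,.023),("flask",286,126,.126),("vial",307,153,.045),("red",186,268,.02),("tl",172,95,0),("br",322,292,0)): print(n,onz("top",u,v,z).round(3))
cv2.imwrite("pics/top0c.png",cv2.resize(T[180:300,165:330],None,fx=4.5,fy=4.5,interpolation=cv2.INTER_CUBIC))
E
```

```text
lid [276.45816733 249.84860558] [268 241  18  19 251] [0.33727975 0.43329947 0.054     ]
lid scene [192.49238579 203.2893401 ] [184 196  18  15 197] [194.99338097 201.77105008]
dish [284.14285714 193.21428571] (284.0, 194.5) [0.46194695 0.41150429 0.0125    ]
reader [223.93355482 218.75415282] (223.70481872558594, 218.45352172851562) 17.014734268188477 [0.40818727 0.55386097 0.016     ]
plate ((284.654052734375, 221.97311401367188), (48.358985900878906, 80.35108184814453), 8.530765533447266)
[0.39741371 0.41112622 0.009     ]
[[0.31429417 0.48278366 0.009     ]
 [0.50032968 0.45145575 0.009     ]
 [0.48132256 0.33885578 0.009     ]
 [0.29605451 0.37142178 0.009     ]]
bar [280.55555556 226.39393939] [277 213   8  28  99] ((280.3438720703125, 226.47869873046875), (4.323623180389404, 27.157756805419922), 7.765166282653809) [0.39069818 0.42474854 0.089     ]
bar S [212.36619718 201.80633803] [198 192  29  21 284]
yaw -0.17307772001431646 0.12655805356966288
beaker [0.556 0.468 0.05 ]
cork [0.622 0.51  0.023]
flask [0.601 0.411 0.126]
vial [0.555 0.359 0.045]
red [0.296 0.642 0.02 ]
tl [0.709 0.677 0.   ]
br [0.232 0.327 0.   ]
```

View pics/top0c.png

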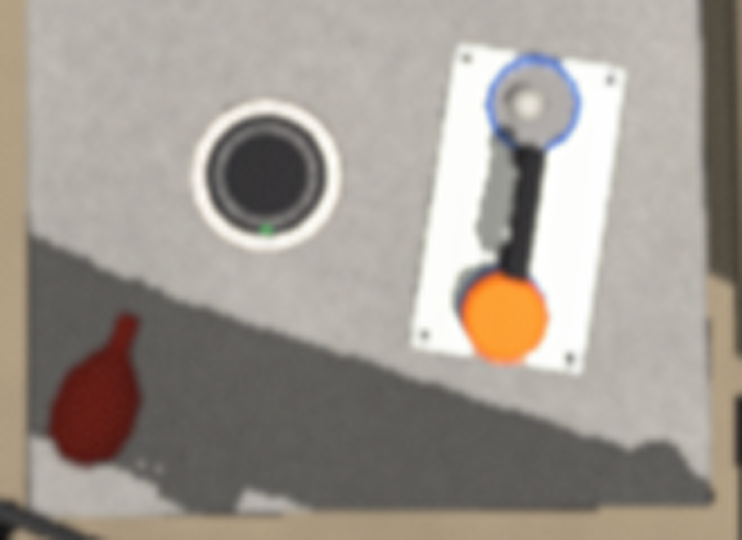

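The crop shows the carrier clear: plate corners at (459,43), (626,67), (582,373) and (411,347), dish at (533,102), lid at (505,317), bar from (528,147) to (512,277). The reader is at (266,174), and the ball is roughly at the dish centre.

```bash
python3 - <<'E'
from meas import *
P=lambda x,y,z:onz("top",x/4.5+165-.4,y/4.5+180-.4,z)
C=np.array([P(*q,.009) for q in((459,43),(626,67),(582,373),(411,347))]); print(C.round(4),"ctr",C.mean(0)); 
print("sides",[np.linalg.norm(C[i]-C[(i+1)%4]).round(4) for i in range(4)])
L=P(505,317,.0545);D=P(533,102,.0125);G=P(520,212,.089);print("lid",L,"dish",D,"grip",G)
for a,b in((L,D),(C[2],C[1]),(C[3],C[0])): d=b-a;print("yaw",np.arctan2(d[1],d[0]),np.hypot(*d[:2]))
print("reader",P(266,174,.016))
ctr=(L+D)[:2]/2
for n,X in(("lid",L),("bar",[*ctr,.08]),("reader",P(266,174,.016)),("dish",D)): print(n,proj("scene",X))
E
```

```text
[[0.4754 0.4522 0.009 ]
 [0.4613 0.3648 0.009 ]
 [0.3028 0.3915 0.009 ]
 [0.3175 0.48   0.009 ]] ctr [0.3892644  0.42212731 0.009     ]
sides [np.float64(0.0885), np.float64(0.1607), np.float64(0.0898), np.float64(0.1604)]
lid [0.33688567 0.43251538 0.0545    ] dish [0.44372513 0.41413103 0.0125    ] grip [0.3900334  0.42562162 0.089     ]
yaw -0.17040574930822552 0.1084096541553075
yaw -0.16660359461540217 0.16071104536907574
yaw -0.1747579816042037 0.16035991732894406
reader [0.40862286 0.55384112 0.016     ]
lid [194.60735489 201.76007188]
bar [213.20421477 202.3126608 ]
reader [251.27259087 191.91586656]
dish [235.92575201 236.91266982]
```

```bash
cat >> h.py <<'E'
def row(pos,tilt,yaw=-.17,label=""):
    s=arm.state(); R=rot(); c=np.array([np.cos(yaw),np.sin(yaw),0]); z=np.array([-np.sin(yaw),np.cos(yaw),0]); t=np.radians(tilt)
    x=np.sin(t)*c-np.cos(t)*np.array([0,0,1]); Rt_=Rt.from_matrix(np.c_[x,np.cross(z,x),z])
    d=R.inv().apply(np.array(pos)-s["tcp_pos"])*100; w=(R.inv()*Rt_).as_rotvec(degrees=True)
    print(label,d.round(2),w.round(1),"|x_tool",x.round(3)); return x
E
python3 - <<'E'
from h import *
row([.336,.4325,.17],30,label="above"); row([.336,.4325,.08],30,label="pre")
E
```

```text
above [  5.18 -13.9  -11.97] [-13.1  -3.6 -29.9] |x_tool [ 0.493 -0.085 -0.866]
pre [ 14.18 -13.9  -11.95] [-13.1  -3.6 -29.9] |x_tool [ 0.493 -0.085 -0.866]
```

Emit:
step_arm([
  [-1, 2, -5, -4, -4.5, -1.2, -10],
  [-1, 4, -10, -8, -9, -2.4, -20],
  [-1, 5.2, -13.9, -12, -13.1, -3.6, -29.9],
  [-1, 5.2, -13.9, -12, -13.1, -3.6, -29.9],
  [-1, 5.2, -13.9, -12, -13.1, -3.6, -29.9],
  [-1, 5.2, -13.9, -12, -13.1, -3.6, -29.9],
  [-1, 5.2, -13.9, -12, -13.1, -3.6, -29.9],
  [-1, 5.2, -13.9, -12, -13.1, -3.6, -29.9],
  [-1, 5.2, -13.9, -12, -13.1, -3.6, -29.9],
  [-1, 5.2, -13.9, -12, -13.1, -3.6, -29.9],
], grip_force=20)

```text
time_s: 0.93
tcp_pos: [0.3363, 0.4338, 0.1707]
tool_rot: [0.641, -0.58, 0.404, 0.301]
ft_force: [0.3, 0.9, 0.1]
opening: 0.0283
```

```bash
python3 - <<'E'
from h import *
row([.336,.4325,.17],30,label="above"); row([.336,.4325,.07],30,label="pre"); row([.336,.4325,.049],30,label="home")
s=arm.state();print(s["time_s"],s["tcp_pos"],s["qpos"],s["ft_force"],s["opening"])
a,b=[arm.get_image(n)[...,::-1] for n in("scene","top")]
cv2.imwrite("pics/p1.png",np.hstack([cv2.resize(a[60:300,120:320],(400,480)),cv2.resize(b[150:360,160:335],(400,480))]))
E
```

```text
above [ 0.06  0.04 -0.13] [-0.   0.1  0. ] |x_tool [ 0.493 -0.085 -0.866]
pre [ 8.72  5.04 -0.15] [-0.   0.1  0. ] |x_tool [ 0.493 -0.085 -0.866]
home [10.54  6.09 -0.16] [-0.   0.1  0. ] |x_tool [ 0.493 -0.085 -0.866]
0.9333 [0.33627886 0.43381953 0.17074918] [-1.24992526  0.06207391 -0.0557251   1.9660771   0.58647598  1.13084071
 -0.16527551] [0.28894975 0.91722298 0.107092  ] 0.028326519900779782
```

View pics/p1.png

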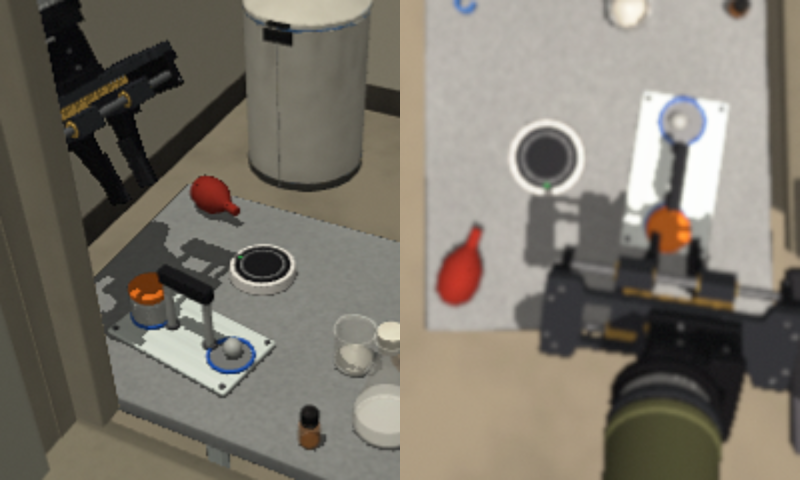

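The hand is centred over the lid and the fingers are nearly shut. I'll go down to just above the lid, then press.

Emit:
step_arm([
  [-1, 2.2, 1.1, -0.1, 0, 0, 0],
  [-1, 4.4, 2.2, -0.1, 0, 0, 0],
  [-1, 6.6, 3.3, -0.1, 0, 0, 0],
  [-1, 8.5, 4.3, -0.1, 0, 0, 0],
  [-1, 8.9, 4.6, -0.1, 0, 0, 0],
  [-1, 8.9, 4.6, -0.1, 0, 0, 0],
  [-1, 8.9, 4.6, -0.1, 0, 0, 0],
])

```text
time_s: 1.62
tcp_pos: [0.3409, 0.4323, 0.0711]
tool_rot: [0.641, -0.58, 0.404, 0.301]
ft_force: [-0.4, -0.1, 1.1]
opening: 0.0004
```

```bash
python3 - <<'E'
from h import *
for z in(.060,.054,.050): row([.34,.432,z],30,label=z)
s=arm.state();print(s["time_s"],s["tcp_pos"],s["ft_force"],s["opening"])
E
```

```text
0.06 [ 0.91  0.63 -0.05] [-0.   0.1  0. ] |x_tool [ 0.493 -0.085 -0.866]
0.054 [ 1.43  0.93 -0.05] [-0.   0.1  0. ] |x_tool [ 0.493 -0.085 -0.866]
0.05 [ 1.78  1.13 -0.05] [-0.   0.1  0. ] |x_tool [ 0.493 -0.085 -0.866]
1.6167 [0.3409267  0.43232784 0.07105655] [-0.40477121 -0.12160443  1.05433219] 0.0004373468905763112
```

Emit:
step_arm([
  [-1, 0.4, 0.25, 0, 0, 0, 0],
  [-1, 0.8, 0.5, 0, 0, 0, 0],
  [-1, 1.0, 0.6, 0, 0, 0, 0],
  [-1, 1.2, 0.7, 0, 0, 0, 0],
  [-1, 1.3, 0.77, 0, 0, 0, 0],
  [-1, 1.4, 0.82, 0, 0, 0, 0],
  [-1, 1.45, 0.85, 0, 0, 0, 0],
  [-1, 1.45, 0.85, 0, 0, 0, 0],
])

```text
time_s: 2.28
tcp_pos: [0.3409, 0.433, 0.0548]
tool_rot: [0.641, -0.58, 0.403, 0.301]
ft_force: [-0.5, 0.3, 4.9]
opening: 0.0006
```

Emit:
step_arm([
  [-1, 0.09, 0.05, 0, 0, 0, 0],
  [-1, 0.17, 0.1, 0, 0, 0, 0],
  [-1, 0.17, 0.1, 0, 0, 0, 0],
])

```text
time_s: 2.53
tcp_pos: [0.341, 0.4331, 0.0537]
tool_rot: [0.641, -0.58, 0.403, 0.3]
ft_force: [-2.9, -1.9, 10.5]
opening: 0.0006
```

Emit:
step_arm([
  [-1, 0.09, 0.05, 0, 0, 0, 0],
  [-1, 0.17, 0.1, 0, 0, 0, 0],
  [-1, 0.17, 0.1, 0, 0, 0, 0],
])

```text
time_s: 2.78
tcp_pos: [0.3411, 0.4332, 0.0535]
tool_rot: [0.642, -0.58, 0.403, 0.3]
ft_force: [-6.6, -4.2, 15.3]
opening: 0.0001
```

It has reached the hard stop at the predicted height (0.0537 m) with 15 N. I'll hold briefly, then retreat upward.

Emit:
step_arm([
  [-1, 0, 0, 0, 0, 0, 0],
  [-1, 0, 0, 0, 0, 0, 0],
  [-1, 0, 0, 0, 0, 0, 0],
  [-1, -1.0, -0.4, 0, 0, 0, 0],
  [-1, -3, -1.5, 0, 0, 0, 0],
  [-1, -6, -3, 0, 0, 0, 0],
  [1, -9, -5, 0, 0, 0, 0],
  [1, -9, -5, 0, 0, 0, 0],
  [1, -9, -5, 0, 0, 0, 0],
])

```text
time_s: 3.53
tcp_pos: [0.3395, 0.4346, 0.1588]
tool_rot: [0.643, -0.579, 0.402, 0.3]
ft_force: [-0.0, -0.5, -0.8]
opening: 0.0131
```

```bash
cat > look.py <<'E'
from meas import *
import sys
a=arm.get_image("scene")[...,::-1].copy();T=arm.get_image("top")[...,::-1].copy(); n=sys.argv[1]
cv2.imwrite(f"pics/{n}.png",np.hstack([cv2.resize(a[60:300,120:320],(400,480),interpolation=cv2.INTER_CUBIC),cv2.resize(T[150:360,160:335],(400,480),interpolation=cv2.INTER_CUBIC)]))
h=cv2.cvtColor(a,cv2.COLOR_BGR2HSV); c,st,_=blob(cv2.inRange(h,(5,180,120),(18,255,255)),(150,120,330,260)); print("lid scene",c,st)
s=arm.state();print(s["time_s"],s["tcp_pos"],s["ft_force"],s["opening"])
E
python3 look.py p2; python3 - <<'E'
from h import *
print(proj("scene",[.336,.4325,.055]),proj("scene",[.336,.4325,.049]))
E
```

```text
lid scene [196.64864865 208.91891892] [192 206  10   7  37]
3.6333 [0.33873232 0.43252847 0.15563258] [-0.09309113 -0.22450076 -0.53818701] 0.020846727035897933
[194.22148375 201.46832309] [194.53557959 203.60653298]
```

View pics/p2.png

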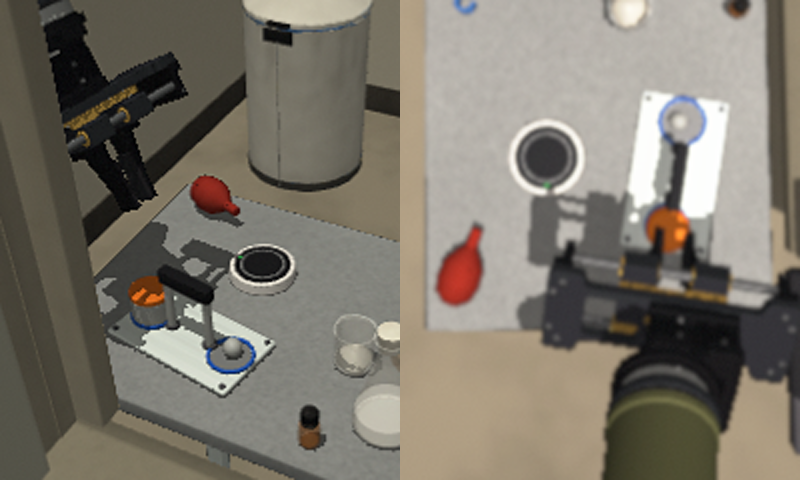

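The lid sits visibly lower and the carrier hasn't moved: the dish and plate are at the same pixels. Next is the straddling approach.

```bash
python3 - <<'E'
from h import *
x=np.array([.493,-.085,-.866]); g=np.array([.390,.424,.080])
row(g+x*(.019-.08),30,label="pre"); row(g+x*.019,30,label="grasp")
E
```

```text
pre [ 3.05 -0.71  0.03] [-0.1  0.1  0.2] |x_tool [ 0.493 -0.085 -0.866]
grasp [ 1.105e+01 -6.900e-01  1.000e-02] [-0.1  0.1  0.2] |x_tool [ 0.493 -0.085 -0.866]
```

Emit:
step_arm([
  [1, 1, -0.7, 0, 0, 0, 0.2],
  [1, 1, -0.7, 0, 0, 0, 0.2],
  [1, 1, -0.7, 0, 0, 0, 0.2],
  [1, 1, -0.7, 0, 0, 0, 0.2],
  [1, 1, -0.7, 0, 0, 0, 0.2],
  [1, 2, -0.7, 0, 0, 0, 0.2],
  [1, 3, -0.7, 0, 0, 0, 0.2],
  [1, 3, -0.7, 0, 0, 0, 0.2],
  [1, 3, -0.7, 0, 0, 0, 0.2],
])

```text
time_s: 4.38
tcp_pos: [0.3598, 0.4279, 0.132]
tool_rot: [0.64, -0.58, 0.405, 0.3]
ft_force: [-0.0, 0.4, -0.4]
opening: 0.0803
```

```bash
python3 look.py p3; python3 - <<'E'
from h import *
x=np.array([.493,-.085,-.866]); g=np.array([.390,.424,.080])
row(g+x*.019,30,label="grasp")
E
```

```text
lid scene [198.80952381 208.19047619] [196 205   6   7  21]
4.4833 [0.3595772  0.42893249 0.13304917] [0.17326027 0.25690631 0.06808512] 0.0846763379840175
grasp [ 8.04 -0.02  0.02] [-0.1  0.  -0. ] |x_tool [ 0.493 -0.085 -0.866]
```

View pics/p3.png

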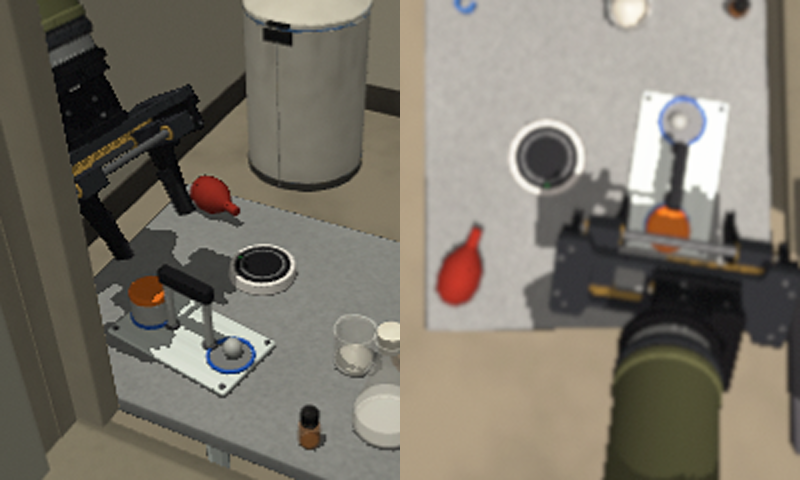

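The fingers are open and straddle the bar line, with the bar centred between them. Now in along the approach axis, then close slowly.

Emit:
step_arm([
  [1, 2, 0, 0, 0, 0, 0],
  [1, 4, 0, 0, 0, 0, 0],
  [1, 6, 0, 0, 0, 0, 0],
  [1, 7.5, 0, 0, 0, 0, 0],
  [1, 8, 0, 0, 0, 0, 0],
  [0.3, 8, 0, 0, 0, 0, 0],
  [-0.2, 8, 0, 0, 0, 0, 0],
  [-0.4, 8, 0, 0, 0, 0, 0],
  [-0.4, 8, 0, 0, 0, 0, 0],
  [-0.4, 8, 0, 0, 0, 0, 0],
  [-0.4, 8, 0, 0, 0, 0, 0],
  [-0.4, 8, 0, 0, 0, 0, 0],
  [-0.45, 8, 0, 0, 0, 0, 0],
  [-0.5, 8, 0, 0, 0, 0, 0],
], grip_force=10)

```text
time_s: 5.65
tcp_pos: [0.399, 0.4223, 0.0639]
tool_rot: [0.641, -0.58, 0.404, 0.301]
ft_force: [-0.6, 0.3, -0.4]
opening: 0.0351
```

```bash
python3 - <<'E'
from h import *
x=np.array([.493,-.085,-.866]); g=np.array([.390,.424,.080])
row(g+x*.019,30,label="grasp");s=arm.state();print(s["opening"],s["ft_force"])
E
```

```text
grasp [ 0.05 -0.02  0.02] [-0.1  0.1 -0. ] |x_tool [ 0.493 -0.085 -0.866]
0.035115099688402034 [-0.555804    0.26467452 -0.44771815]
```

Emit:
step_arm([
  [-0.45, 0, 0, 0, 0, 0, 0],
  [-0.5, 0, 0, 0, 0, 0, 0],
  [-0.53, 0, 0, 0, 0, 0, 0],
  [-0.56, 0, 0, 0, 0, 0, 0],
  [-0.58, 0, 0, 0, 0, 0, 0],
  [-0.6, 0, 0, 0, 0, 0, 0],
  [-0.62, 0, 0, 0, 0, 0, 0],
  [-0.64, 0, 0, 0, 0, 0, 0],
  [-0.66, 0, 0, 0, 0, 0, 0],
  [-0.68, 0, 0, 0, 0, 0, 0],
  [-0.7, 0, 0, 0, 0, 0, 0],
  [-0.72, 0, 0, 0, 0, 0, 0],
  [-0.74, 0, 0, 0, 0, 0, 0],
  [-0.76, 0, 0, 0, 0, 0, 0],
  [-0.8, 0, 0, 0, 0, 0, 0],
])

```text
time_s: 6.9
tcp_pos: [0.3989, 0.4227, 0.064]
tool_rot: [0.641, -0.579, 0.404, 0.301]
ft_force: [1.1, 2.1, -0.1]
opening: 0.014
```

Gripped at 14.0 mm, which matches the bar. I'll firm the grip and lift slowly with a smooth profile.

Emit:
step_arm([
  [-1, 0, 0, 0, 0, 0, 0],
  [-1, 0, 0, 0, 0, 0, 0],
  [-1, 0, 0, 0, 0, 0, 0],
  [-1, 0, 0, 0, 0, 0, 0],
], grip_force=50)

```text
time_s: 7.23
tcp_pos: [0.3989, 0.4226, 0.0639]
tool_rot: [0.641, -0.579, 0.404, 0.301]
ft_force: [0.8, 1.9, -0.2]
opening: 0.0136
```

```bash
python3 - <<'E'
from h import *
s=arm.state();p=s["tcp_pos"];print(p,s["opening"],s["ft_force"],s["wrist_torque"]); row(p+[0,0,.1],30,label="up10")
E
```

```text
[0.398923   0.42264855 0.06394135] 0.0135803322376163 [ 0.84536756  1.8701907  -0.19959666] [0.43293458 0.55882945 0.18617619]
up10 [-8.66 -4.99  0.02] [-0.1  0.1 -0. ] |x_tool [ 0.493 -0.085 -0.866]
```

Emit:
step_arm([
  [-1, -0.05, -0.03, 0, 0, 0, 0],
  [-1, -0.17, -0.1, 0, 0, 0, 0],
  [-1, -0.39, -0.22, 0, 0, 0, 0],
  [-1, -0.69, -0.4, 0, 0, 0, 0],
  [-1, -1.04, -0.6, 0, 0, 0, 0],
  [-1, -1.47, -0.85, 0, 0, 0, 0],
  [-1, -1.91, -1.1, 0, 0, 0, 0],
  [-1, -2.43, -1.4, 0, 0, 0, 0],
  [-1, -2.94, -1.7, 0, 0, 0, 0],
  [-1, -3.46, -2.0, 0, 0, 0, 0],
  [-1, -3.9, -2.25, 0, 0, 0, 0],
  [-1, -4.24, -2.45, 0, 0, 0, 0],
  [-1, -4.5, -2.6, 0, 0, 0, 0],
  [-1, -4.63, -2.67, 0, 0, 0, 0],
  [-1, -4.68, -2.7, 0, 0, 0, 0],
  [-1, -4.68, -2.7, 0, 0, 0, 0],
  [-1, -4.68, -2.7, 0, 0, 0, 0],
])

```text
time_s: 8.65
tcp_pos: [0.3988, 0.4223, 0.1176]
tool_rot: [0.641, -0.58, 0.404, 0.301]
ft_force: [-0.2, 0.1, -3.9]
opening: 0.0135
```

```bash
python3 look.py p4; python3 - <<'E'
from h import *
row(arm.state()["tcp_pos"],30,label="att")
s=arm.state();print(s["wrist_torque"])
E
```

```text
lid scene [190.5 191. ] [188 191   6   1   6]
8.75 [0.39880566 0.42235665 0.11762009] [-1.11362378 -0.51644671 -4.2610282 ] 0.013575088189113899
att [0. 0. 0.] [-0.   0.1 -0. ] |x_tool [ 0.493 -0.085 -0.866]
[ 0.16897939  1.02035204 -0.00260766]
```

View pics/p4.png

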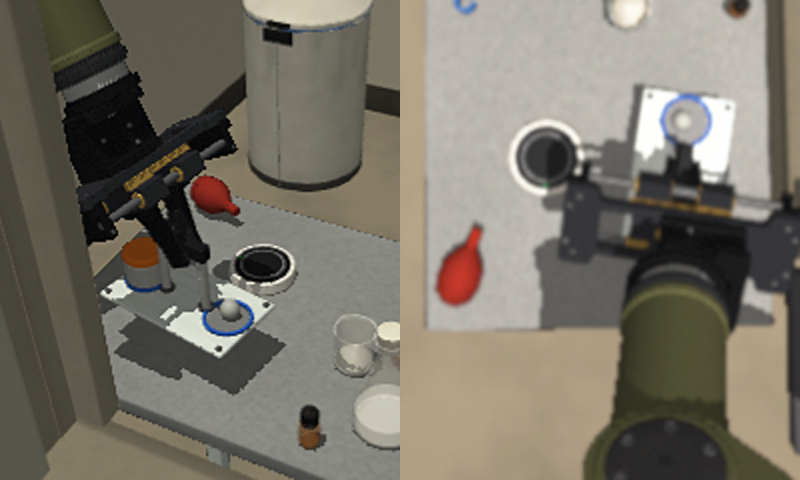

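```bash
python3 - <<'E'
from h import *
c=np.array([.390,.423,.0537]); Y=Rt.from_euler('z',-.17)
for p in((.08,-.045,.006),(.08,.045,.006),(-.08,.0,.006),(.08,0,.006)):
    print(p,proj("scene",c+Y.apply(p)).round(1), "orig on trolley",proj("scene",c*[1,1,0]+Y.apply(p)).round(1))
for pit in(-.05,.05):
    R=Y*Rt.from_euler('y',pit)
    print(pit,[proj("scene",c+[0,0,.08]+R.apply(np.array(p)-[0,0,.08])).round(1) for p in((.08,-.045,.006),(.08,.045,.006))])
print(proj("top",c+Y.apply((.08,.045,.009))),proj("top",c+Y.apply((.08,-.045,.009))))
p=arm.state()["tcp_pos"]; row(p+[.0185,.131,.0435],30,label="goal")
E
```

```text
(0.08, -0.045, 0.006) [230.6 239.1] orig on trolley [232.1 258.1]
(0.08, 0.045, 0.006) [258.4 212.8] orig on trolley [258.7 231.6]
(-0.08, 0.0, 0.006) [185.1 195.4] orig on trolley [188.1 214. ]
(0.08, 0, 0.006) [244.9 225.5] orig on trolley [245.8 244.4]
-0.05 [array([231.9, 238.4]), array([259.8, 212. ])]
0.05 [array([229.1, 239.7]), array([256.9, 213.5])]
[266.15762903 187.47982342] [306.15824255 193.61529485]
goal [-3.95 -1.82 13.23] [-0.   0.1 -0. ] |x_tool [ 0.493 -0.085 -0.866]
```

The carrier is lifted about 54 mm, near level, with the ball central in the dish at about (229,309) in the crop. Plate corners are within 1–2 px of the level prediction. I'll carry it in two smooth legs.

Emit:
step_arm([
  [-1, 0, 0, 0.01, 0, 0, 0],
  [-1, -0.02, -0.01, 0.08, 0, 0, 0],
  [-1, -0.07, -0.03, 0.23, 0, 0, 0],
  [-1, -0.15, -0.07, 0.51, 0, 0, 0],
  [-1, -0.27, -0.12, 0.89, 0, 0, 0],
  [-1, -0.42, -0.19, 1.39, 0, 0, 0],
  [-1, -0.59, -0.27, 1.97, 0, 0, 0],
  [-1, -0.79, -0.36, 2.62, 0, 0, 0],
  [-1, -0.99, -0.46, 3.3, 0, 0, 0],
  [-1, -1.19, -0.55, 3.98, 0, 0, 0],
  [-1, -1.39, -0.64, 4.63, 0, 0, 0],
  [-1, -1.56, -0.72, 5.21, 0, 0, 0],
  [-1, -1.71, -0.79, 5.71, 0, 0, 0],
  [-1, -1.83, -0.84, 6.09, 0, 0, 0],
  [-1, -1.91, -0.88, 6.37, 0, 0, 0],
  [-1, -1.96, -0.9, 6.52, 0, 0, 0],
  [-1, -1.98, -0.91, 6.59, 0, 0, 0],
  [-1, -1.98, -0.91, 6.6, 0, 0, 0],
  [-1, -1.98, -0.91, 6.6, 0, 0, 0],
])

```text
time_s: 10.33
tcp_pos: [0.408, 0.4874, 0.1393]
tool_rot: [0.64, -0.58, 0.404, 0.301]
ft_force: [0.3, -0.0, -4.3]
opening: 0.0135
```

Emit:
step_arm([
  [-1, 0, 0, 0.01, 0, 0, 0],
  [-1, -0.02, -0.01, 0.08, 0, 0, 0],
  [-1, -0.07, -0.03, 0.23, 0, 0, 0],
  [-1, -0.15, -0.07, 0.51, 0, 0, 0],
  [-1, -0.27, -0.12, 0.89, 0, 0, 0],
  [-1, -0.42, -0.19, 1.39, 0, 0, 0],
  [-1, -0.59, -0.27, 1.97, 0, 0, 0],
  [-1, -0.79, -0.36, 2.62, 0, 0, 0],
  [-1, -0.99, -0.46, 3.3, 0, 0, 0],
  [-1, -1.19, -0.55, 3.98, 0, 0, 0],
  [-1, -1.39, -0.64, 4.63, 0, 0, 0],
  [-1, -1.56, -0.72, 5.21, 0, 0, 0],
  [-1, -1.71, -0.79, 5.71, 0, 0, 0],
  [-1, -1.83, -0.84, 6.09, 0, 0, 0],
  [-1, -1.91, -0.88, 6.37, 0, 0, 0],
  [-1, -1.96, -0.9, 6.52, 0, 0, 0],
  [-1, -1.98, -0.91, 6.59, 0, 0, 0],
  [-1, -1.98, -0.91, 6.6, 0, 0, 0],
  [-1, -1.98, -0.91, 6.6, 0, 0, 0],
  [-1, -1.98, -0.91, 6.6, 0, 0, 0],
])

```text
time_s: 12.0
tcp_pos: [0.4173, 0.5524, 0.161]
tool_rot: [0.64, -0.58, 0.405, 0.3]
ft_force: [-0.3, -0.1, -5.0]
opening: 0.0131
```

```bash
python3 look.py p5; python3 - <<'E'
from h import *
s=arm.state();p=s["tcp_pos"];R=rot();print(s["dq"].round(3),R.as_matrix().round(3))
c=p-R.apply([.019,0,0])-[0,0,.080]; print("tray est",c,"vs reader",c-[.4085,.554,.016]); row(p,30,label="att err")
Y=Rt.from_euler('z',-.17); 
a=arm.get_image("scene")[...,::-1]; cv2.imwrite("pics/p6.png",cv2.resize(a[120:270,150:340],None,fx=4,fy=4,interpolation=cv2.INTER_CUBIC))
for n,q in(("-x-y",(-.08,-.045,.006)),("+x-y",(.08,-.045,.006)),("+x+y",(.08,.045,.006)),("dish",(.054,0,.0125)),("lid",(-.054,0,.049))): 
    u=proj("scene",c+Y.apply(q)); print(n,u.round(1),((u-[150,120]+.5)*4-.5).round(0))
E
```

```text
lid scene [228.5 143. ] [227 143   4   1   4]
12.1 [0.41723916 0.55248585 0.16098701] [-0.10815679  0.54927714 -5.33129796] 0.013540765069226334
[-0.001 -0.    -0.    -0.001  0.002  0.     0.003] [[ 0.492 -0.854  0.17 ]
 [-0.084  0.147  0.986]
 [-0.866 -0.499  0.001]]
tray est [0.40788816 0.55408357 0.09744927] vs reader [-6.11841191e-04  8.35667273e-05  8.14492720e-02]
att err [0. 0. 0.] [-0.  0. -0.] |x_tool [ 0.493 -0.085 -0.866]
-x-y [208.6 158.5] [236. 155.]
+x-y [268.5 184.5] [475. 260.]
+x+y [292.3 163.2] [571. 174.]
dish [270.5 166.8] [484. 189.]
lid [229.6 136.3] [320.  67.]
```

View pics/p5.png

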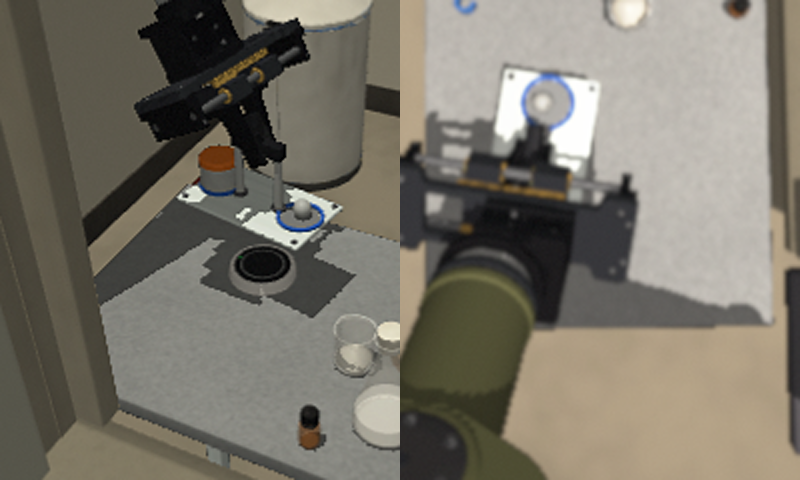

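View pics/p6.png

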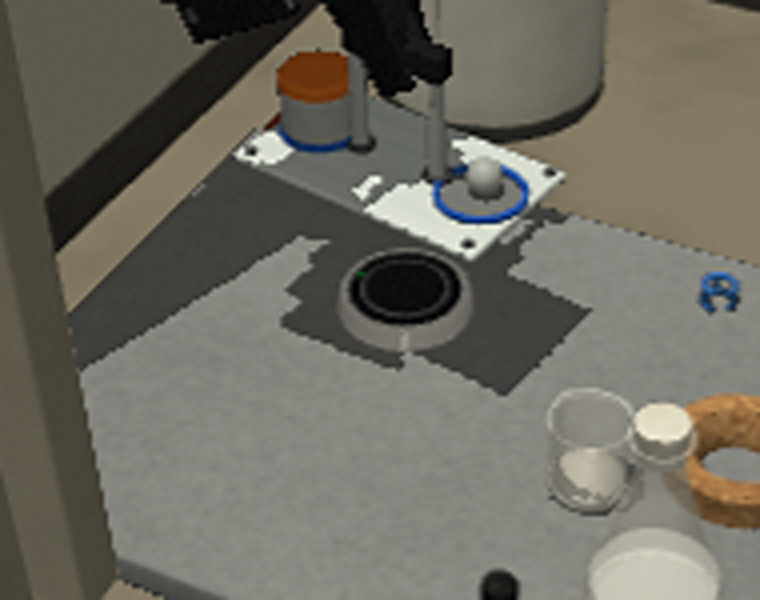

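The final view matches the level prediction: corners at (235,155), (470,259) and (566,176), against predicted (236,155), (475,260) and (571,174). The ball is in the dish at (486,178), the carrier is clear of everything and the arm is still. Handing in.

```bash
python3 -c "
from plant import arm
arm.job_done(); s=arm.state(); print(s['time_s'],s['tcp_pos'],s['ft_force'],s['opening'])"
```

```text
the job is handed in; nothing more can be done
the job is handed in; nothing more can be done
```

I pressed the lid home, lifted the carrier by its bar and carried it in two smooth legs. I handed the job in at about 12 s with the carrier still held over the reader; no verdict is reported.

- **Lid:** it stopped at the expected fully-home height with 15 N of push. That is indirect evidence, since the camera view was too shadowed to measure the lid's depth.
- **Grip:** the fingers closed to 14 mm, which matches the bar, and held with 50 N.
- **Final position:** the carrier is within about 1 mm of my estimate of the reader's centre, with its underside about 81 mm above the reader's top. This comes from the arm's pose and the image calibration, which is good to about 2 mm.
- **Level and still:** the tilt, judged from the plate corners in the scene view, is under about 0.02 rad. The corners agreed with the prediction to within about 1.5 pixels, and joint speeds were near zero.
- **Ball and surroundings:** the ball was in its dish in the last picture, nothing else was touching the carrier, and the bystanders in view looked unmoved.

None of the checks failed. The position readout after hand-in was refused, so the last readings are from just before it.

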